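# Feel along the cutting board's edge for nicks

## Task

With the gripper shut and its fingers pointing down, set the fingertips lightly on the top edge of the cutting board that stands in the spring clip, at the green band, and run them along the edge to the red band, touching it all the way, to feel for nicks. Finish while still holding the fingertips lightly on the edge at the red band, so that the cook sees the place. Do not press hard or pinch the board, and leave everything else where it stands.

Things in the scene. Friction and masses are not known exactly. Their poses are not given: they have to be found in the camera images.
- clip: Spring clip with two aluminium jaws on the edge of a dark steel foot (110 x 130 x 20 mm), fixed to the table. Origin on the table under the middle of the board; z up, y along the board's length, x across its thickness. The jaws reach 75 mm above the table, their folded black grips about 80 mm. The foot lies from x = -25 to +85 mm. It may be turned any way round.
- board: White plastic board upright in the clip: 200 mm long (y), 9 thick (x), 130 high (z). Origin mid lower edge, 45 mm above the table; the level top edge is at z = 130 mm here, 175 mm above the table. Pressed on top it sinks on a spring: starts at 0.4 N, then 0.4 N per mm, hard stop at 22 mm; let go, it rises. It cannot tip or slide. Green band towards +y, red towards -y.
- green_mark (a point): Where to begin: centre of the green band, on the top edge of the board. The band is painted, 16 mm wide along the edge, and runs 35 mm down both faces; it lies 49 to 81 mm to the +y side of the board's middle. Axes as the board's. It sinks with the board.
- red_mark (a point): Where to end: centre of the red band, on the top edge of the board. As the green band, but 49 to 81 mm to the -y side of the middle.
- pot_lid: Blue enamel pot lid lying flat, 150 mm across, 42 mm high with its black knob, loose. Origin at the centre of its underside. Beside the board; leave alone.
- measuring_cup: Glass measuring cup, 80 mm across, 100 mm high, handle at its +y side, loose. Origin at the centre of its underside. Beside the board; leave alone.
- spoon_rest: White ceramic spoon rest, a dish 84 mm across and 14 mm high with a flat handle towards its +y, loose. Origin at the centre of the dish's underside. Beside the board; leave alone.
- salt_jar: Small jar, 48 mm across, 85 mm high, loose. Origin at the centre of its underside. Beside the board; leave alone.
- paddle: Wooden paddle lying flat along its x, blade 75 mm wide, 10 mm thick, from x = -150 to +170 mm of its origin (on its underside), loose. To the robot's right; leave alone.
- bowl: Terracotta bowl, 120 mm across, 55 mm high, loose. Origin at the centre of its underside. To the robot's left; leave alone.

How it is judged:
By the outcome, as a careful person would: the job done as asked, in the order asked, and still so for the second after the job is handed in, while the arm keeps its last pose, push and grip.
It also fails if it takes over 35 s, if anything falls off the work surface, if the arm or the gripper's body presses on something with over 40 N, if the wrist force passes 120 N, or if a joint passes its speed limit or range.

## Robot

A 7-joint arm with a two-finger parallel gripper is mounted at the origin on the work surface. World frame = base frame: x ahead of the robot, y to its left, z up, the work surface at z = 0. Lengths are in m, angles in rad, forces in N, time in s.
With the tool pointing down it reaches from about 0.425 to 0.925 m from the base axis. Payload 6.8 kg.
Tool frame: the origin (TCP) lies midway between the tips of the shut fingers; the grasp point (between the pads) lies 19 mm behind it; z points along the fingers, y is the line along which they close (so a half turn about z gives the same grasp; the last joint's range is limited). The gripper opens to 85 mm and grips with 20 to 120 N. Pads are 22 mm wide; open, the fingers measure 114 mm over their backs; the gripper's body (76 mm by 85 mm) begins 54 mm behind the grasp point. The pads swing forward as they close: fully open they stand 13 mm farther back than shut.
Start: joints at [-1.233, 0.477, 0.022, 1.555, -0.011, 1.109, -0.083], TCP at [0.291, 0.609, 0.231] pointing down, gripper open.
Joint ranges: [-2.96, 2.96], [-0.34, 2.1], [-1.41, 1.46], [0.24, 2.44], [-1.37, 4.51], [0.17, 1.92], [-2.96, 2.96]. Speed limits (rad/s): [2.39, 2.39, 3.14, 3.14, 3.14, 3.14, 3.14].

## Interface

Orientations are given as a unit quaternion [w, x, y, z].
In Python, from station import readout, imaging, hand_in gives the robot as it stands.
- The arm moves only by the tool drive_tool, never from a script. Its argument "series" is a list of rows, each a list of 5 numbers: the shift along the tool's x, y, z in cm, then the turn about the tool's z in degrees, then the closure, from -1 (fully open) to 1 (shut). A call has 1 to 8 rows; each row shifts and turns the commanded pose from where the row before left it, along the tool's axes as they then stand; what a row does not reach is not made up. A row lasts 1/10 s, in which the tool goes at most 50 mm and 8.59 degrees, less where a joint would pass 70% of its speed; a pose out of reach is approached as far as the arm can. A call with a gripper value outside its range is refused whole. The fingers move at their own pace and stop on an object; "squeeze" is the grip in N (left out, the last holds). Time passes only in rows, so rows that do not move let the fingers close. It gives the time, the measured TCP pose, the force, the opening and the grip force at its end, in the units of the state.
- readout.get_obs(): the state, without advancing time (a new reading comes with each control period).
- imaging.read_camera(name): name is "scene" or "top" or "wrist"; returns the picture (480x640x3 uint8, red, green, blue); there is no depth.
- imaging.camera_model(name): a dict with "vfov" (degrees; the focal length in pixels is half the picture's height over the tangent of half this angle, whatever the lens; pixels are square), "cx", "cy" (the principal point, pixels), "xyz" and "orientation" of the camera in the world. Camera axes: x right, y down, z forward; pixel columns grow to the right and rows downward; lengths in m; the calibration is good to about 2 mm. A picture is of the moment at which its call begins: read the wrist's pose just before it. camera_model takes no time and is no camera call; for the wrist camera it gives the pose at the moment of the call.
- hand_in(): hands the job in; it is judged then, once.
Trained networks look in the newest picture that a camera, given by its name, has taken for a name from the list of things; names that differ only in an ending like _2 or _b are one class to them, and where a whole thing is asked for, a point or a joint stands for the part that bears it (a point fixed in the world has none). Each returns a list of dicts, best first, with "conf" (0 to 1); they miss things now and then, are a little off and sometimes report something else, mostly with a low value. They report only what shows in the picture. A call takes as long as a camera call.
- imaging.cut_out(thing, camera): "mask" (480x640 bool, what is visible of it) and "centre" ([column, row] in pixels, amid what is visible of it).
The state is a dict: "t": time; "q": joint angles; "joint_vel": joint speeds; "joint_torque": joint torques, N m; "eef_pos": TCP position; "tool_rot": TCP orientation; "contact_force": force on the tool from outside, world axes, zero at the start; "torque": the same for the moment, N m; "gripper_width": opening from 0.0 (shut) to 1.0 (fully open); "grasp_force": force on a finger pad.
Only numpy, scipy, OpenCV 4.12 (cv2) and the standard library are available. Lean on these libraries where they do the work, as an engineer would, in place of code of your own. Each camera call takes 0.05 s, during which the arm holds its last target. There are 200 camera calls.

## Working session

There is one attempt and no reset: what is moved stays moved. The work goes in short steps, Python scripts to look and compute and a tool call to move; the robot and the scene stay as the last step left them, time stands still between calls to the robot, and variables do not carry over. Pictures are saved under pics/ and viewed, at most 10 in all, crops included, and the job is handed in when it is done.

Besides the shell and the picture viewer there is one more tool, called after "Request:" as name(argument=value, ...) on one line, values as JSON. drive_tool: Moves the arm, as the interface text tells. Its arguments: {"type":"object","properties":{"series":{"type":"array"},"squeeze":{"type":"number"}},"required":["series"]}

```bash
mkdir -p pics; python3 - <<'E'
from station import readout, imaging
import cv2,numpy as np
o=readout.get_obs();print({k:np.round(v,4) for k,v in o.items()})
ims=[]
for n in("scene","top"):
    im=imaging.read_camera(n);cv2.imwrite(f"pics/{n}0.png",im[...,::-1]);m=imaging.camera_model(n);print(n,m)
    for t in("green_mark","red_mark","board","clip"):
        for r in imaging.cut_out(t,n)[:2]:
            ys,xs=np.nonzero(r["mask"]);print(t,round(r["conf"],2),r["centre"],len(xs),(xs.min(),xs.max(),ys.min(),ys.max()) if len(xs) else 0)
E
```

```text
{'t': np.float64(0.0), 'q': array([-1.2331,  0.4778,  0.0224,  1.5564, -0.0115,  1.1093, -0.0831]), 'joint_vel': array([-0.001 ,  0.0004,  0.0008,  0.0008,  0.0001, -0.0023,  0.0008]), 'joint_torque': array([-3.00000e-04, -5.96456e+01,  1.60770e+00, -2.81191e+01,
        1.24000e-02,  9.50000e-03,  0.00000e+00]), 'eef_pos': array([0.2908, 0.6085, 0.2303]), 'tool_rot': array([-1.000e-04,  2.211e-01,  9.753e-01, -9.000e-04]), 'contact_force': array([ 0.9045, -0.6487, -0.8705]), 'torque': array([-0.0232, -0.0336,  0.0172]), 'grasp_force': np.float64(0.0), 'gripper_width': np.float64(0.9994)}
scene {'vfov': 55.920837904809254, 'cx': 310.32053333181295, 'cy': 242.90407808918334, 'xyz': array([1.25273899, 0.10724544, 0.98203398]), 'orientation': array([-0.21047379,  0.62338601,  0.70989062, -0.25128864])}
green_mark 0.63 [498.1, 256.3] 1583 (np.int64(475), np.int64(522), np.int64(237), np.int64(278))
green_mark 0.59 [334.9, 235.8] 72 (np.int64(334), np.int64(339), np.int64(231), np.int64(244))
board 0.8 [355.1, 231.0] 1776 (np.int64(327), np.int64(384), np.int64(193), np.int64(271))
clip 0.79 [352.8, 241.8] 2659 (np.int64(314), np.int64(383), np.int64(193), np.int64(276))
top {'vfov': 48.72766912658589, 'cx': 321.7539333007423, 'cy': 237.8145652896615, 'xyz': array([ 3.33343833e-01, -4.30216877e-05,  1.59491956e+00]), 'orientation': array([ 0.05823679, -0.70334601,  0.70635312, -0.0545723 ])}
board 0.93 [285.4, 254.1] 653 (np.int64(262), np.int64(307), np.int64(223), np.int64(285))
clip 0.97 [294.6, 262.8] 1878 (np.int64(264), np.int64(321), np.int64(224), np.int64(291))
```

```bash
ls . pics
```

```text
.:
pics

pics:
scene0.png
top0.png
```

View pics/scene0.png

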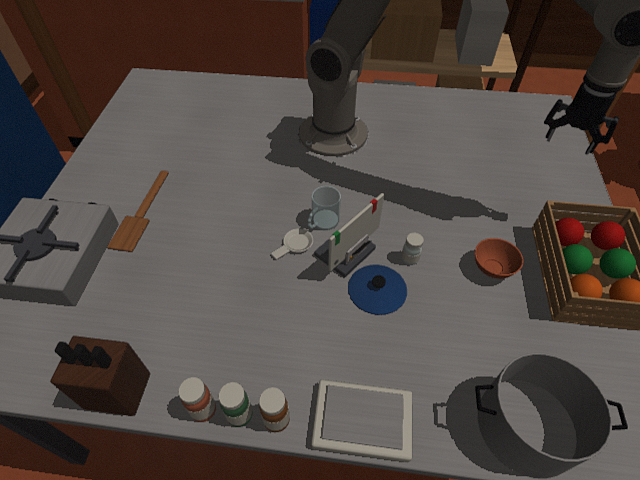

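View pics/top0.png

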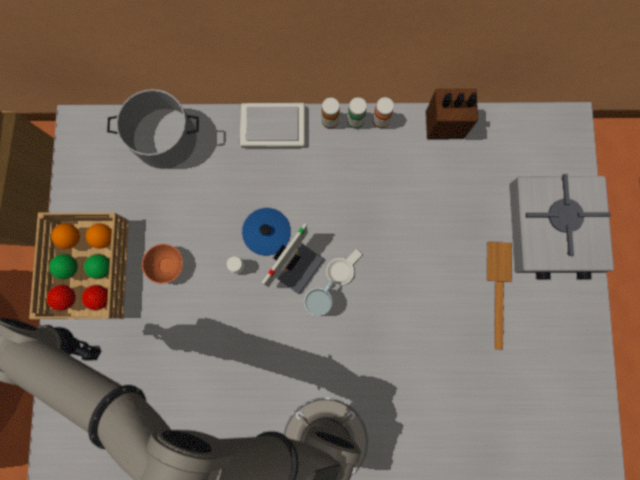

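The scene camera shows the board with the green band at about (336,238) and the red at (375,206). In the top view they are at about (302,231) and (269,273). The lid is on one side, and the cup and spoon rest on the other. Next I measure the bands and the edge.

```bash
cat > h.py <<'E'
import numpy as np,cv2
from scipy.spatial.transform import Rotation as R
def rot(q): return R.from_quat([q[1],q[2],q[3],q[0]]).as_matrix()
def plane(m,uv,z,h=480):
    f=h/2/np.tan(np.radians(m["vfov"])/2)
    uv=np.atleast_2d(uv); d=np.c_[(uv[:,0]-m["cx"])/f,(uv[:,1]-m["cy"])/f,np.ones(len(uv))]@rot(m["orientation"]).T
    return m["xyz"]+d*((z-m["xyz"][2])/d[:,2])[:,None]
def proj(m,p,h=480):
    f=h/2/np.tan(np.radians(m["vfov"])/2)
    c=(np.atleast_2d(p)-m["xyz"])@rot(m["orientation"])
    return np.c_[c[:,0]/c[:,2]*f+m["cx"],c[:,1]/c[:,2]*f+m["cy"]]
def bands(im,box):
    x0,x1,y0,y1=box; s=cv2.cvtColor(im,cv2.COLOR_RGB2HSV).astype(int); out={}
    ok=np.zeros(im.shape[:2],bool); ok[y0:y1,x0:x1]=1
    ok&=(s[...,1]>110)&(s[...,2]>60)
    out["g"]=ok&(abs(s[...,0]-65)<22); out["r"]=ok&((s[...,0]<12)|(s[...,0]>168))
    return out
E
python3 - <<'E'
from h import *
from station import imaging
for n,box in(("top",(255,312,218,292)),("scene",(322,390,185,275))):
    im=cv2.imread(f"pics/{n}0.png")[...,::-1].copy(); m=imaging.camera_model(n)
    for k,b in bands(im,box).items():
        ys,xs=np.nonzero(b); print(n,k,len(xs),xs.min(),xs.max(),ys.min(),ys.max())
        c=[xs.mean(),ys.mean()]; print(c,plane(m,c,.175).round(4), plane(m,c,.1575).round(4))
    x0,x1,y0,y1=box
    cv2.imwrite(f"pics/{n}c.png",cv2.resize(im[y0:y1,x0:x1,::-1],None,fx=7 if n=="top" else 6,fy=7 if n=="top" else 6,interpolation=cv2.INTER_CUBIC))
    print(n,m["xyz"])
a=cv2.imread("pics/topc.png");b=cv2.imread("pics/scenec.png");h=max(a.shape[0],b.shape[0])
p=lambda i:cv2.copyMakeBorder(i,0,h-i.shape[0],0,0,0)
j=np.hstack([p(a[:,:]),p(b)])[:, :800];print(j.shape);cv2.imwrite("pics/j.png",j)
E
```

```text
top g 19 299 303 228 233
[np.float64(301.2631578947368), np.float64(230.42105263157896)] [[0.5827 0.0626 0.175 ]] [[0.5858 0.0633 0.1575]]
top r 30 268 274 269 275
[np.float64(271.1), np.float64(271.8333333333333)] [[0.4701 0.1434 0.175 ]] [[0.4718 0.1452 0.1575]]
top [ 3.33343833e-01 -4.30216877e-05  1.59491956e+00]
scene g 24 333 339 231 244
[np.float64(336.0), np.float64(233.875)] [[0.5899 0.0655 0.175 ]] [[0.5756 0.0646 0.1575]]
scene r 59 370 377 199 213
[np.float64(373.864406779661), np.float64(204.74576271186442)] [[0.4876 0.1476 0.175 ]] [[0.471  0.1485 0.1575]]
scene [1.25273899 0.10724544 0.98203398]
(540, 800, 3)
```

View pics/j.png

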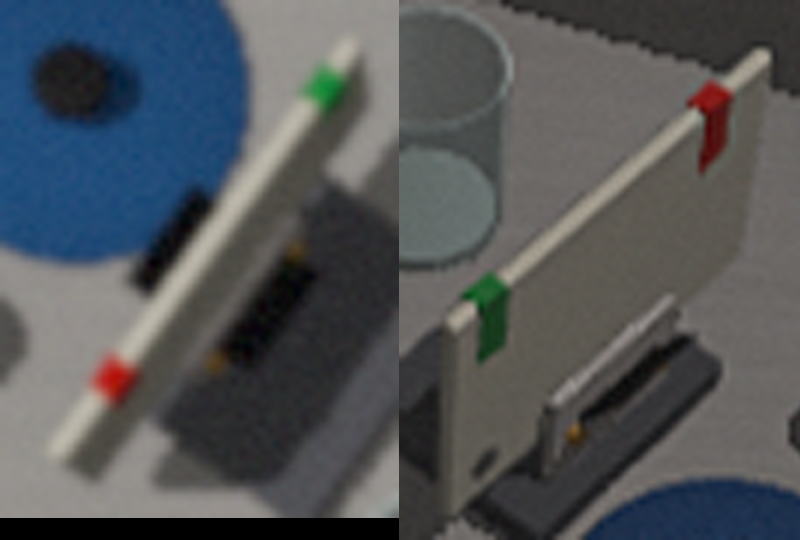

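Green and red lie at about (0.585, 0.064) and (0.475, 0.145) on the top edge. The board's red-to-green direction is about −36°. I will go above the middle with the gripper shut, then refine with the wrist camera.

Request:
drive_tool(series=[[-2.7,-2.2,-0.7,0,1],[-2.7,-2.2,-0.7,0,1],[-2.7,-2.2,-0.7,0,1],[-2.7,-2.2,-0.7,0,1],[-2.7,-2.2,-0.7,0,1],[-2.7,-2.2,-0.7,0,1],[-2.7,-2.2,-0.7,0,1],[-2.7,-2.2,-0.7,0,1]], squeeze=20)

```text
t: 1.3
eef_pos: [0.4105, 0.3557, 0.2878]
tool_rot: [0.0, 0.221, 0.975, 0.0]
contact_force: [0.5, 0.9, 1.2]
gripper_width: 0.002
grasp_force: 0.0
```

Request:
drive_tool(series=[[-2.7,-2.2,-0.7,0,1],[-2.7,-2.2,-0.7,0,1],[-2.7,-2.2,-0.7,0,1],[-2.7,-2.2,-0.7,0,1],[-2.7,-2.2,-0.7,0,1],[-2.7,-2.2,-0.7,0,1],[-2.7,-2.2,-0.7,0,1],[-2.7,-2.2,-0.7,0,1]])

```text
t: 2.1
eef_pos: [0.5295, 0.1038, 0.3439]
tool_rot: [0.0, 0.221, 0.975, 0.0]
contact_force: [0.7, -0.2, -0.2]
gripper_width: -0.0
grasp_force: 0.0
```

Request:
drive_tool(series=[[0,0,0,-8,1],[0,0,0,-8,1],[0,0,0,-8,1],[0,0,0,-8,1],[0,0,0,-8,1],[0,0,0,-8,1],[0,0,0,-8,1],[0,0,0,-8,1]])

```text
t: 2.9
eef_pos: [0.529, 0.1052, 0.3434]
tool_rot: [0.0, -0.332, 0.943, 0.0]
contact_force: [0.0, -0.4, -0.3]
gripper_width: -0.001
grasp_force: 0.0
```

Request:
drive_tool(series=[[0,0,0,-8,1],[0,0,0,-8,1],[0,0,0,0,1],[0,0,0,0,1]])

```text
t: 3.3
eef_pos: [0.529, 0.1051, 0.3434]
tool_rot: [0.0, -0.456, 0.89, 0.0]
contact_force: [0.2, -0.6, -1.4]
gripper_width: 0.0
grasp_force: 0.0
```

```bash
python3 - <<'E'
from h import *
from station import imaging,readout
o=readout.get_obs();print({k:np.round(o[k],4) for k in("t","q","eef_pos","tool_rot","contact_force","gripper_width")})
print(rot(o["tool_rot"]).round(3))
m=imaging.camera_model("wrist");im=imaging.read_camera("wrist");cv2.imwrite("pics/w1.png",im[...,::-1]);np.save("w1.npy",im);print(m)
for p in((.585,.064,.175),(.475,.145,.175)):print(proj(m,p))
E
```

```text
{'t': np.float64(3.3), 'q': array([-0.4634,  0.1589,  0.1742,  1.7431, -0.0291,  1.242 ,  2.2355]), 'eef_pos': array([0.529 , 0.1051, 0.3434]), 'tool_rot': array([ 1.000e-04, -4.558e-01,  8.901e-01,  0.000e+00]), 'contact_force': array([ 0.2196, -0.5528, -1.3898]), 'gripper_width': np.float64(0.0003)}
[[-0.584 -0.811  0.   ]
 [-0.811  0.584  0.   ]
 [-0.    -0.    -1.   ]]
{'vfov': 68.9363317006567, 'cx': 320.26151886889295, 'cy': 242.0220202191287, 'xyz': array([0.49138394, 0.05273992, 0.48385205]), 'orientation': array([0.04033758, 0.30475335, 0.94340193, 0.12446319])}
[[243.36098081 221.57637568]]
[[394.95881921 223.03674402]]
```

View pics/w1.png

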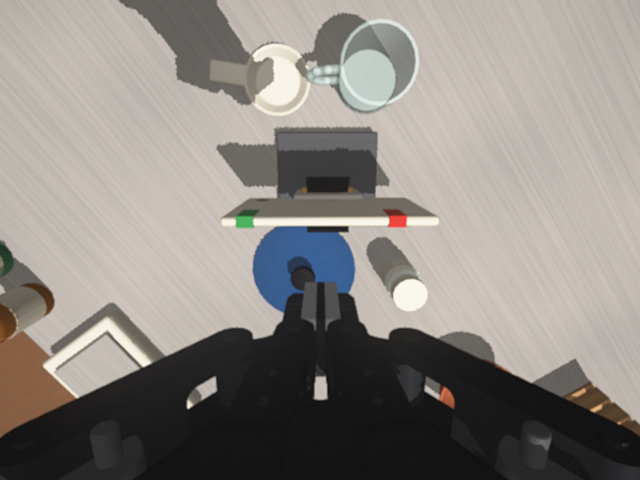

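The wrist picture shows the board's bright top edge at row 221, with green at about (245,222) and red at (397,222). That agrees closely with the predicted positions, so I refine from here.

```bash
python3 - <<'E'
from h import *
from station import imaging,readout
im=np.load("w1.npy");m=imaging.camera_model("wrist")
g=im.astype(int).sum(2)
for c in(228,270,370,405,434):print(c,g[208:230,c])
P={}
b=bands(im,(225,440,195,232))
for k in"gr":
    ys,xs=np.nonzero(b[k]);print(k,len(xs),xs.min(),xs.max(),ys.min(),ys.max())
    # brighter strip = top edge
    for y in range(ys.min(),ys.max()+1):
        s=xs[ys==y];v=im[y,s].max(1).mean();print(y,s.min(),s.max(),int(v),end="; ")
    s=xs[ys>=218];P[k]=[s.mean(),221.3];print()
for k in P:print(k,P[k],plane(m,P[k],.175))
E
```

```text
228 [586 584 580 552 485 394 324 310 344 434 555 657 705 719 723 724 714 674
 616 583 582 575]
270 [311 314 314 313 314 313 313 311 359 470 597 681 712 721 725 725 712 661
 591 579 584 549]
370 [312 314 311 314 312 314 310 316 411 556 661 704 719 727 729 729 717 653
 550 554 562 561]
405 [316 315 316 317 318 297 263 263 336 376 383 385 387 392 401 404 400 391
 422 521 579 585]
434 [570 567 573 573 577 546 447 366 464 608 678 708 722 728 732 730 708 652
 576 560 568 572]
g 185 236 252 215 226
215 239 252 88; 216 236 252 139; 217 236 252 174; 218 236 252 179; 219 236 251 178; 220 237 251 177; 221 237 251 177; 222 237 251 177; 223 237 251 177; 224 237 252 177; 225 237 252 177; 226 237 252 177; 
r 293 384 406 210 226
210 384 399 100; 211 385 400 99; 212 386 401 99; 213 387 402 97; 214 388 404 103; 215 389 406 151; 216 389 406 215; 217 389 406 236; 218 389 406 237; 219 389 406 237; 220 389 406 237; 221 389 406 237; 222 389 405 237; 223 389 405 237; 224 389 405 237; 225 389 405 237; 226 389 406 236; 
g [np.float64(244.11347517730496), 221.3] [[0.58429748 0.06423859 0.175     ]]
r [np.float64(397.2848101265823), 221.3] [[0.47242146 0.1448675  0.175     ]]
```

Request:
drive_tool(series=[[0.1,-2.3,0,0,1],[0,-2.3,0,0,1],[0,-2.3,0,0,1],[0,0,4,0,1],[0,0,4,0,1],[0,0,4,0,1],[0,0,2,0,1],[0,0,1,0,1]])

```text
t: 4.15
eef_pos: [0.5833, 0.0641, 0.1909]
tool_rot: [-0.002, -0.457, 0.89, 0.0]
contact_force: [-0.2, -0.4, 0.2]
gripper_width: -0.002
grasp_force: 0.0
```

Request:
drive_tool(series=[[0,0,0.5,0,1],[0,0,0.3,0,1],[0,0,0.2,0,1],[0,0,0,0,1],[0,0,0,0,1]])

```text
t: 4.65
eef_pos: [0.5851, 0.0643, 0.1841]
tool_rot: [0.001, -0.457, 0.889, -0.0]
contact_force: [0.5, -0.4, 0.6]
gripper_width: 0.002
grasp_force: 0.0
```

```bash
cat > st.py <<'E'
from h import *
from station import imaging,readout
import sys
F=[]
for i in range(6):
    im=imaging.read_camera("wrist");o=readout.get_obs();F.append(o["contact_force"])
m=imaging.camera_model("wrist")
print(o["t"],o["eef_pos"].round(4),o["tool_rot"].round(4),np.mean(F,0).round(2),np.std(F,0).round(2))
b=bands(im,(0,640,0,480))
for k in"gr":
    n,l,s,c=cv2.connectedComponentsWithStats(b[k].astype(np.uint8))
    print(k,[(list(map(int,s[i])),) for i in range(1,n) if s[i][4]>60])
print("tcp px",proj(m,o["eef_pos"]))
if len(sys.argv)>1: cv2.imwrite(f"pics/{sys.argv[1]}.png",im[...,::-1])
E
python3 st.py w2
```

```text
4.95 [0.5847 0.0643 0.1834] [ 1.000e-04 -4.575e-01  8.892e-01 -0.000e+00] [ 0.1  -0.42 -0.51] [0.29 0.42 0.64]
g [([305, 261, 31, 20, 474],)]
r [([556, 260, 84, 44, 1520],)]
tcp px [[320.57626212 301.32301133]]
```

View pics/w2.png

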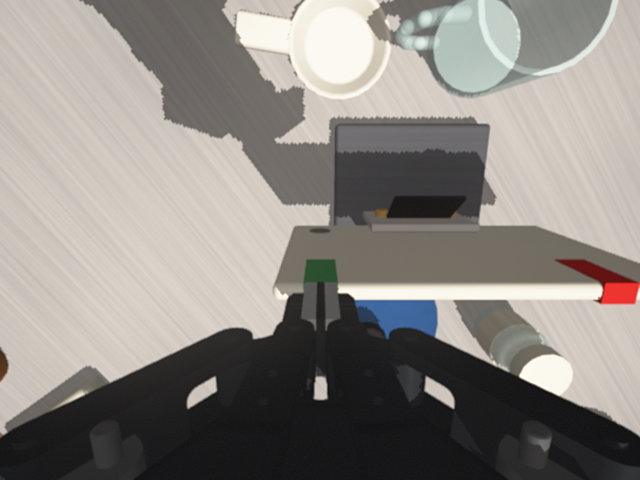

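The fingertips at (320,295) hang centred over the green band, 8 mm above the edge. I go down gently.

Request:
drive_tool(series=[[0,0,0.3,0,1],[0,0,0.3,0,1],[0,0,0.2,0,1],[0,0,0.1,0,1],[0,0,0.1,0,1],[0,0,0.1,0,1],[0,0,0.1,0,1],[0,0,0,0,1]])

```text
t: 5.75
eef_pos: [0.5845, 0.0642, 0.1712]
tool_rot: [-0.0, -0.458, 0.889, 0.0]
contact_force: [-0.9, -0.5, 1.4]
gripper_width: 0.003
grasp_force: 1.0
```

```bash
python3 st.py w3
```

```text
6.05 [0.5846 0.0642 0.1714] [ 1.000e-04 -4.575e-01  8.892e-01 -0.000e+00] [-1.53 -0.23  1.72] [0.38 0.39 0.49]
g [([305, 265, 31, 16, 450],)]
r [([566, 264, 74, 48, 1379],)]
tcp px [[320.50487986 301.30352218]]
```

The contact force is about 2 N, light, and the edge has sunk about 3.5 mm. I slide 13.8 cm along tool +y.

Request:
drive_tool(series=[[0,0.3,0,0,1],[0,0.6,0,0,1],[0,0.6,0,0,1],[0,0.6,0,0,1],[0,0.6,0,0,1],[0,0.6,0,0,1],[0,0.6,0,0,1],[0,0.6,0,0,1]])

```text
t: 6.85
eef_pos: [0.5476, 0.0907, 0.1713]
tool_rot: [0.0, -0.458, 0.889, -0.0]
contact_force: [0.8, -1.1, 2.6]
gripper_width: 0.0
grasp_force: 1.0
```

```bash
python3 st.py w4
```

```text
7.15 [0.5476 0.0907 0.1711] [-4.000e-04 -4.576e-01  8.891e-01  3.000e-04] [-0.63  0.49  1.98] [0.45 0.85 0.38]
g [([198, 289, 38, 23, 784],)]
r [([480, 264, 72, 48, 1701],)]
tcp px [[320.58303886 301.25997369]]
```

View pics/w4.png

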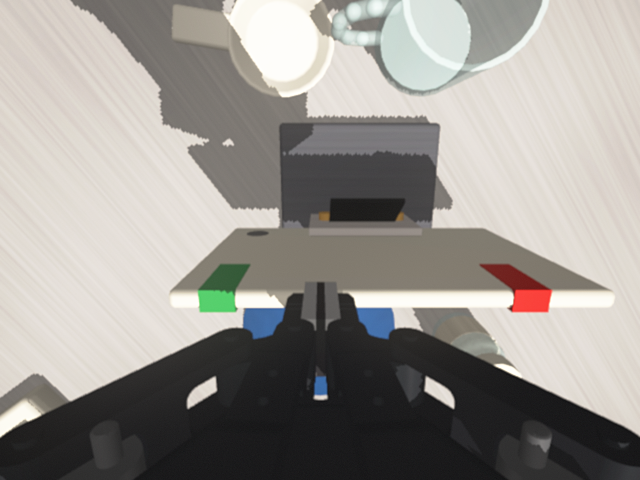

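The fingertips (320,301) sit on the edge (rows 290–311), between green at 217 and red at 532. About 9.3 cm remain.

Request:
drive_tool(series=[[0,0.6,0,0,1],[0,0.6,0,0,1],[0,0.6,0,0,1],[0,0.6,0,0,1],[0,0.6,0,0,1],[0,0.6,0,0,1],[0,0.6,0,0,1],[0,0.6,0,0,1]])

```text
t: 7.95
eef_pos: [0.5085, 0.1186, 0.1713]
tool_rot: [0.0, -0.458, 0.889, 0.0]
contact_force: [0.5, -0.4, 1.6]
gripper_width: -0.0
grasp_force: 1.0
```

Request:
drive_tool(series=[[0,0.6,0,0,1],[0,0.6,0,0,1],[0,0.6,0,0,1],[0,0.6,0,0,1],[0,0.6,0,0,1],[0,0.6,0,0,1],[0,0.6,0,0,1],[0,0.3,0,0,1]])

```text
t: 8.75
eef_pos: [0.4717, 0.1449, 0.1713]
tool_rot: [-0.0, -0.458, 0.889, 0.0]
contact_force: [1.0, -0.5, 1.9]
gripper_width: -0.001
grasp_force: 1.0
```

Request:
drive_tool(series=[[0,0,0,0,1],[0,0,0,0,1],[0,0,0,0,1]])

```text
t: 9.05
eef_pos: [0.472, 0.1447, 0.1711]
tool_rot: [-0.0, -0.458, 0.889, 0.0]
contact_force: [-0.2, 1.2, 2.2]
gripper_width: -0.003
grasp_force: 1.0
```

```bash
python3 st.py w5
```

```text
9.35 [0.4722 0.1444 0.1712] [-1.000e-04 -4.575e-01  8.892e-01  0.000e+00] [-0.66  0.83  2.07] [0.53 0.5  0.27]
g [([0, 265, 74, 47, 1348],)]
r [([306, 265, 35, 29, 573],)]
tcp px [[320.59081772 301.26735088]]
```

View pics/w5.png

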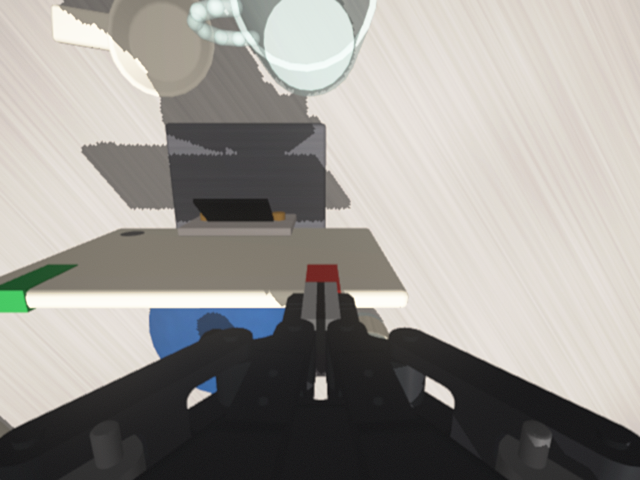

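The fingertips (320,300) rest on the red band (columns 306–340) with about 2 N, so I hand in.

```bash
python3 -c "
from station import hand_in
print(hand_in())"
```

```text
the job is handed in; nothing more can be done
None
```

The job is handed in, result not yet known: the shut fingertips ran along the board's top edge from the green band to the red at about 2 N and are still resting lightly on the red band, with nothing else touched.

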